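# Shut the blade box and bolt its lid

### The job

Lock the blades away: swing the open lid of the green wooden blade box fully shut, then lift the bolt's black knob out of its notch, slide the bolt all the way through the keep on the lid and let the knob down into the other notch. Do not disturb the tin, the spools and the weight standing beside the box.

Things in the scene. Friction and masses are not known exactly. Their poses are not given: they have to be found in the camera images.
- blade_box: green-painted wooden box screwed to the drawer floor, 78 (x) by 330 (y) by 115 mm tall. Origin: centre of its underside; x away from the robot, y along the box to the left, z up. Left half: hinged lid; right half (y -165 to -10 mm): fixed deck, top 115 mm up, carrying the bolt. The drawer front, 156 mm tall, is close before it, paper compartments (120 mm) close behind.
- box_lid (a joint): lid angle, rad: 0 shut (its top flush with the deck), 1.8 wide open; starts open. Lid 78 by 172 by 10 mm, hinged along the box's left end about an axis along the box's x. A stiff hinge: the lid stays where it is left and has to be pushed all the way down (up to about 0.35 N m). Its outer face carries the keep, a steel arch 24 mm high, 133 to 155 mm from the hinge, at box x = +17 mm.
- lid_hinge (a point): fixed point on the hinge axis, mid width of the box, at the height of the shut lid's top (115 mm); same axes as the box. The lid's outer face passes through the axis.
- lid_push (a point): point on the lid's outer face, 105 mm from the hinge axis and 20 mm nearer the robot than the lid's middle, clear of the keep: a good place to push. Moves with the lid: y points from the free edge to the hinge, z out of the outer face (up when shut).
- bolt (a joint): travel of the bolt, m: 0 drawn back, 0.045 fully shot through the keep. Starts at 0. Steel rod 12 mm thick sliding along the box's +y (towards the lid), friction about 1.5 N. The notches of the knob are at 0 and 0.045, at the two ends of the travel.
- bolt_axis (a point): fixed point on the axis of the bolt rod, 13 mm above the deck, where the knob's arm grows from the rod when the bolt is drawn back (bolt 0); same axes as the box.
- bolt_knob (a joint): turn of knob and arm about the rod, rad: 0 down in a notch (arm rises 20 degrees above level, towards the robot), 1.1 fully up (arm 83 degrees, nearly upright). It falls back by its own weight. The upright steel gate plate, 16 mm on the robot's side of the rod, 24 mm tall, has two notches 11 mm wide, 12 mm deep for the 8 mm arm: raise it 0.55 rad or more to leave a notch.
- knob_ball (a point): centre of the black ball, 18 mm across, on the end of the arm, 44 mm from the rod axis; at rest 28 mm above the deck, 24 mm nearer the robot than the box's middle. Pushed away from the robot it swings up over the rod.
- wax_tin: round tin with a red lid, 64 wide, 54 tall mm, standing loose beside the box, to be left alone. Origin: centre of its underside
- spool_red: wooden spool of red thread, 42 wide, 45 tall mm, standing loose beside the box, to be left alone. Origin: centre of its underside
- brass_weight: brass weight with a top knob, 42 wide, 52 tall mm, standing loose beside the box, to be left alone. Origin: centre of its underside
- spool_blue: small wooden spool of blue thread, 32 wide, 34 tall mm, standing loose beside the box, to be left alone. Origin: centre of its underside

How it is judged:
By the outcome, as a careful person would: the job done as asked, in the order asked, and still so for the second after the job is handed in, with the robot touching nothing.
It also fails if it takes over 48 s, if anything falls off the work surface, if the arm or the gripper's body presses on something with over 40 N, if the wrist force passes 120 N, or if a joint passes its speed limit or range.

### The arm

A 6-joint arm with a two-finger parallel gripper is mounted at the origin on a cart in front of the work surface, level with it; the furniture and walls round the work are solid. World frame = base frame: x ahead of the robot, y to its left, z up, the work surface at z = 0. Lengths are in m, angles in rad, forces in N, time in s.
With the tool pointing down it reaches from about 0.35 to 0.85 m from the base axis. Payload 8.1 kg.
Tool frame: the origin (TCP) lies at the very end of the fingers, on their centre line; the grasp point (between the pads) lies 19 mm behind it (robot.grasp_offset is the distance from the TCP to the grasp point, in m); z points along the fingers, y is the line along which they close (so a half turn about z gives the same grasp; the last joint's range is limited). The gripper opens to 93 mm and grips with 3 to 60 N. Pads are 15 mm wide; open, the fingers measure 128 mm over their backs; the gripper's body (75 mm by 188 mm) begins 65 mm behind the grasp point.
Start: joints at [1.025, 0.13, 1.488, -0, 1.523, -0.085], TCP at [0.267, 0.537, 0.219] pointing down, gripper open.
Joint ranges: [-2.96, 2.96], [-0.89, 2.26], [0.02, 2.5], [-1.34, 4.48], [0, 2.73], [-2.66, 2.66]. Speed limits (rad/s): [2.39, 2.39, 2.79, 3.14, 3.14, 3.14].

### API

Orientations are given as a 3x3 rotation matrix whose columns are the frame's x, y, z axes.
In Python, from station import robot gives the robot as it stands.
- The arm moves only by the tool run_rows, called after "Call:" as name(argument=value, ...), one argument or row to a line, values as JSON. Schema: {"type":"object","properties":{"steps":{"type":"object","properties":{"rows":{"type":"array","items":{"type":"array","items":{"type":"number"},"minItems":5,"maxItems":5},"minItems":1,"maxItems":8}},"additionalProperties":false,"required":["rows"]},"clamp_n":{"type":"number"},"only":{"type":"string"},"quiet":{"type":"boolean"},"lines":{"type":"string"}},"required":["steps"],"additionalProperties":false}. steps is an object whose key "rows" holds a list of rows, 1 to 8 of them, each of 5 numbers: the finger opening in m, then dx, dy, dz in shares of the most that a row can go, 1 being 62.5 mm, then a turn about the tool's z in rad; each row shifts and turns the commanded pose from where the row before left it, along the tool's axes as they then stand; what a row does not reach is not made up. A row lasts 1/8 s, in which the tool goes at most 0.0625 m and 0.188 rad, less where a joint would pass 70% of its speed; a pose out of reach is approached as far as the arm can. The fingers move at their own pace and stop on an object; clamp_n is the grip in N (left out, the last holds). Time passes only in rows, so rows that do not move let the fingers close. The tool returns the time, the measured TCP pose, the force, the opening and the grip force at its end. only (a regular expression) keeps the lines of the reply that match it, lines (a string "A,B") keeps lines A to B, and quiet returns only ok. Input that does not fit is refused with a message, and nothing moves.
- robot.state(): the state, without advancing time (a new reading comes with each control period).
- robot.get_image(name): name is "side" or "top" or "wrist"; returns the picture (400x640x3 uint8, red, green, blue); there is no depth.
- robot.camera_params(name): a dict with "fov_y" (degrees; the focal length in pixels is half the picture's height over the tangent of half this angle, whatever the lens; pixels are square), "cx", "cy" (the principal point, pixels), "R" (3x3) and "t" (3): a world point X has camera coordinates R X + t; the wrist camera has in their place "mount" (4x4, takes a point from camera to tool coordinates, whose origin is the TCP and whose axes are the flange's). Camera axes: x right, y down, z forward; pixel columns grow to the right and rows downward; lengths in m; the calibration is good to about 2 mm. A picture is of the moment at which its call begins: read the wrist's pose just before it. camera_params takes no time and is no camera call.
- robot.hand_in(): hands the job in; it is judged then, once.
The state is a dict: "clock": time; "joint_pos": joint angles; "qd": joint speeds; "joint_torque": joint torques, N m; "eef_pos": TCP position; "eef_rot": TCP orientation; "wrist_force": force on the tool from outside, world axes, zero at the start; "ft_torque": the same for the moment, N m; "gripper_width": finger opening in m; "gripper_force": force on a finger pad.
Only numpy, scipy, OpenCV 4.12 (cv2) and the standard library are available. Lean on these libraries where they do the work, as an engineer would, in place of code of your own. Each camera call takes 0.05 s, during which the arm holds its last target. There are 200 camera calls.

## Working session

There is one attempt and no reset: what is moved stays moved. The work goes in short steps, Python scripts to look and compute and a tool call to move; the robot and the scene stay as the last step left them, time stands still between calls to the robot, and variables do not carry over. Pictures are saved under pics/ and viewed, at most 10 in all, crops included, and the job is handed in when it is done.

```bash
ls; mkdir -p pics
```

Create h.py:
```python
from station import robot
import numpy as np, cv2
def snap(n,f):
    im=robot.get_image(n); cv2.imwrite('pics/'+f,im[:,:,::-1]); return im
```

Run:
```python
from h import *
for n in ("top","side","wrist"):
    s=robot.state(); snap(n,n+"0.png"); print(n,robot.camera_params(n))
print(s)
a=cv2.imread('pics/top0.png');b=cv2.imread('pics/side0.png')
```

```text
pics
station.py
top {'fov_y': 50.64535277151768, 'cx': 315.12323700129633, 'cy': 197.331205222788, 'R': array([[-2.28184830e-02, -9.99738717e-01, -1.34721968e-03],
       [-9.96710587e-01,  2.28541467e-02, -7.77540572e-02],
       [ 7.77645309e-02, -4.31441511e-04, -9.96971660e-01]]), 't': array([0.07855708, 0.44171939, 1.11618289])}
side {'fov_y': 42.929339978407086, 'cx': 321.85856147854156, 'cy': 200.4672229119921, 'R': array([[ 0.78188013,  0.62315764,  0.01838517],
       [ 0.31071053, -0.36394478, -0.87806786],
       [-0.5404835 ,  0.69225628, -0.47818283]]), 't': array([-0.41338253, -0.01596475,  1.78366365])}
wrist {'fov_y': 66.13609626831851, 'cx': 318.69443954804217, 'cy': 196.72488627781362, 'mount': array([[ 3.05916920e-04, -9.54537951e-01, -2.98089260e-01,
         8.45958622e-02],
       [ 9.99999696e-01,  7.82511634e-05,  7.75684175e-04,
        -3.60519307e-04],
       [-7.17094152e-04, -2.98089406e-01,  9.54537685e-01,
        -1.66423070e-01],
       [ 0.00000000e+00,  0.00000000e+00,  0.00000000e+00,
         1.00000000e+00]])}
{'clock': 0.1, 'joint_pos': array([ 1.02459823e+00,  1.31085540e-01,  1.48914630e+00,  2.05852958e-05,
        1.52301087e+00, -8.54284853e-02]), 'qd': array([-0.00156805, -0.00367461, -0.00305014, -0.00062134,  0.00138643,
       -0.00084845]), 'joint_torque': array([ 1.54389977e-04, -5.61341214e+01, -4.93096197e+01,  7.68902223e-02,
        2.91452726e-02,  6.37003154e-06]), 'eef_pos': array([0.26650675, 0.53699764, 0.21770564]), 'eef_rot': array([[-8.95710048e-01,  4.44637768e-01, -8.74681181e-04],
       [ 4.44638599e-01,  8.95708970e-01, -1.39930501e-03],
       [ 1.61275924e-04, -1.64228857e-03, -9.99998638e-01]]), 'wrist_force': array([ 0.21832548,  0.65113225, -0.24714814]), 'ft_torque': array([-0.04279129, -0.01011594,  0.05276668]), 'gripper_force': 0.0, 'gripper_width': 0.09288983311936545}
```

View pics/top0.png

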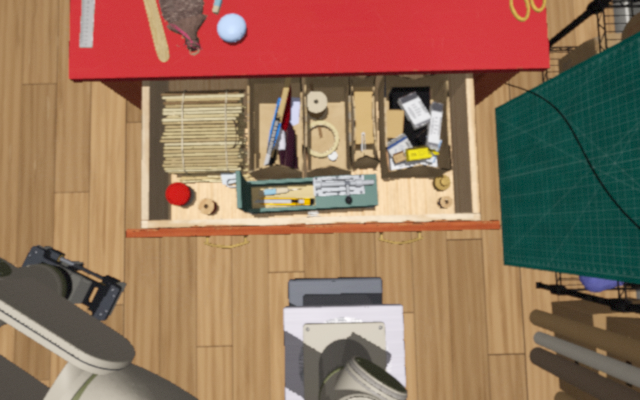

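View pics/side0.png

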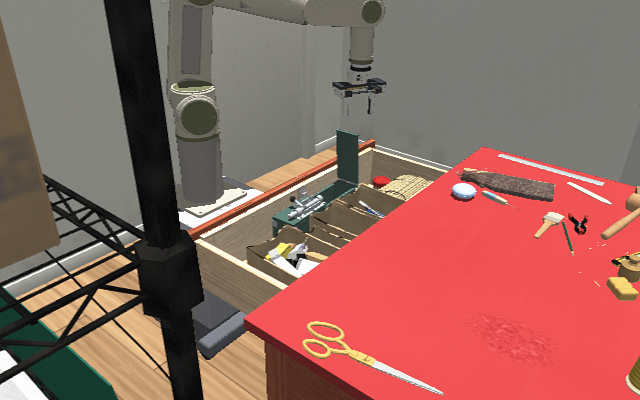

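The top view shows the box from (237,175) to (377,213), with the lid upright at its left end (x≈240) and the knob at (349,200). The tin is at (178,194), a spool at (206,206), the weight at (441,183) and the blue spool at (446,202). The side view shows the lid plate at (347,157) and the bolt near (305,200). I'll enlarge both.

Run:
```python
import cv2,numpy as np
a=cv2.imread('pics/top0.png')[165:225,225:385];b=cv2.imread('pics/side0.png')[120:245,260:420]
a=cv2.resize(a,None,fx=5,fy=5,interpolation=2)
b=cv2.resize(b,None,fx=4.7,fy=4.7,interpolation=2)
cv2.imwrite('pics/ca.png',a);cv2.imwrite('pics/cb.png',b);print(a.shape,b.shape)
```

```text
(300, 800, 3) (588, 752, 3)
```

View pics/ca.png

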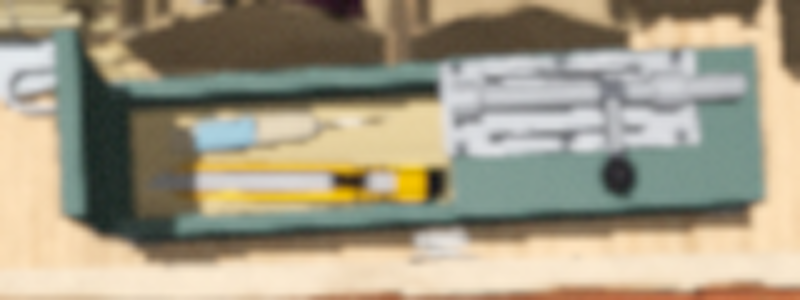

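View pics/cb.png

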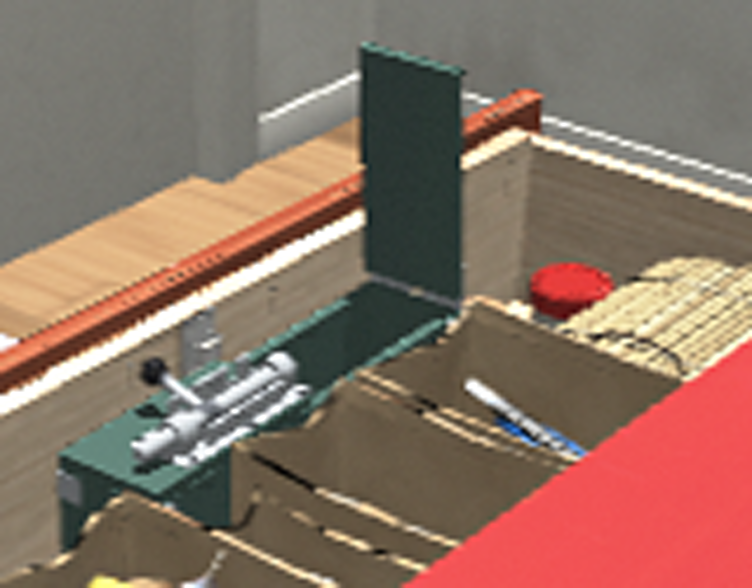

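The crops show the knob ball at top px (348.6,200.2) and side px (292.5,198.9). The deck's right-end corners at the top are about (376,175) and (377.4,205). The lid's free-edge corners in the side view are (337,129.5) and (358,135).

Add to h.py:
```python
P={n:robot.camera_params(n) for n in("top","side")}
def f_(p): return 200/np.tan(np.radians(p["fov_y"]/2))
def ray(n,uv):
    p=P[n];d=np.array([(uv[0]-p["cx"])/f_(p),(uv[1]-p["cy"])/f_(p),1]);return -p["R"].T@p["t"],p["R"].T@d
def plane(n,uv,z):
    c,d=ray(n,uv);return c+d*(z-c[2])/d[2]
def tri(rays):
    A=0;b=0;
    for c,d in rays:
        d=d/np.linalg.norm(d);M=np.eye(3)-np.outer(d,d);A=A+M;b=b+M@c
    X=np.linalg.solve(A,b);return X,max(np.linalg.norm(np.cross(X-c,d/np.linalg.norm(d))) for c,d in rays)
```

Run:
```python
from h import *
T=lambda u,v:(u/5+225-.4,v/5+165-.4)
S=lambda u,v:(u/4.7+260-.4,v/4.7+120-.4)
for k,t,s in [("ball",(618,176),(153,371)),("deckNR",(762,200),(62,458)),("lid far",(62,30),(462,72)),("lid near",(72,215),(362,45)),("rodR",(742,85),(140,445))]:
    print(k,tri([ray("top",T(*t)),ray("side",S(*s))]))
b=tri([ray("top",T(618,176)),ray("side",S(153,371))])[0]
for k,t in [("NR",(762,200)),("FR",(755,50)),("NL",(450,205)),("L near out",(125,240)),("L far",(110,85)),("plateFL",(440,65)),("plateNL",(447,155))]: print(k,plane("top",T(*t),b[2]-.028))
print("rodR,armroot",plane("top",T(742,85),b[2]-.015),plane("top",T(614,88),b[2]-.015))
for k,t in [("drawer top front",(750,275))]: print(k,plane("top",T(*t),b[2]-.028-.115+.156))
```

```text
ball (array([ 0.42504576, -0.01087523,  0.14313501]), np.float64(0.0011186876749313724))
deckNR (array([ 0.41447502, -0.0835642 ,  0.10929445]), np.float64(0.0004513141931823404))
lid far (array([0.48106595, 0.2277466 , 0.28452979]), np.float64(0.0004267896632611672))
lid near (array([0.40409273, 0.22366233, 0.2851075 ]), np.float64(0.0012329404994443805))
rodR (array([ 0.46859201, -0.0724139 ,  0.1338486 ]), np.float64(0.0007462837177196595))
NR [ 0.41447112 -0.08240019  0.11513501]
FR [ 0.48841109 -0.08148603  0.11513501]
NL [0.41551667 0.07021847 0.11513501]
L near out [0.40203053 0.22935802 0.11513501]
L far [0.47838366 0.23590845 0.11513501]
plateFL [0.48454737 0.0735674  0.11513501]
plateNL [0.44008206 0.0711306  0.11513501]
rodR,armroot [ 0.4697891  -0.07270899  0.12813501] [ 0.46975214 -0.01060814  0.12813501]
drawer top front [ 0.37707723 -0.06956759  0.15613501]
```

z = 0 is the drawer floor, the knob ball is at (0.425, -0.011, 0.143), and the hinge is near y≈0.247. I'll turn the tool square, close the fingers, and go behind the lid.

The manual's scale: shifts go in shares of 62.5 mm. Converting my numbers, -0.047 m is -0.752, -0.045 m is -0.72.

Call:
run_rows(
  steps={"rows": [[0,0,0,-0.32,-0.153],[0,0,0,0,-0.153],[0,0,0,0,-0.153],[0,-0.64,-0.72,0,0],[0,-0.64,-0.72,0,0],[0,-0.64,-0.72,0,0],[0,-0.608,-0.72,0,0],[0,0,-0.752,0,0]]},
)

```text
clock: 1.15
eef_pos: [0.4261, 0.3079, 0.238]
eef_rot: [[-1.0, 0.004, -0.0], [0.004, 1.0, -0.001], [0.0, -0.001, -1.0]]
wrist_force: [-0.2, 0.0, -0.0]
gripper_width: 0.0173
gripper_force: 0.0
```

Run:
```python
from h import *
s=robot.state();np.save('w.npy',np.c_[s['eef_rot'],s['eef_pos']])
a=snap("wrist","w1.png");b=snap("top","t1.png")
cv2.imwrite('pics/v1.png',np.hstack([a[:,:,::-1]]))
```

```text
(no output)
```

View pics/v1.png

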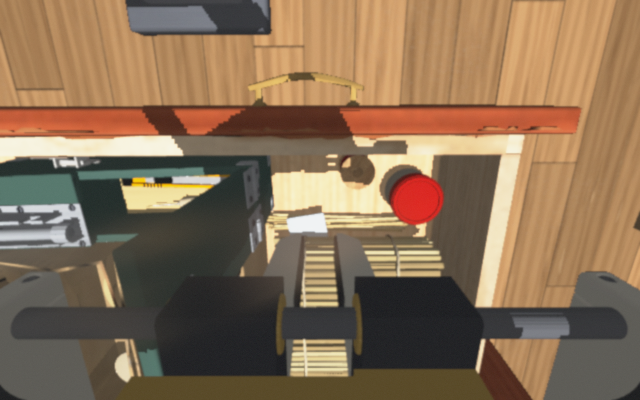

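The wrist view shows the lid's dark outer face, with its hinge end along x≈270 px (hinge straps at (253,185) and (257,225)). The box's near edge runs from (5,160) to (270,155). The spool at (357,170) and the tin at (416,199) are clear of my path.

Add to h.py:
```python
def wray(W,uv):
    p=robot.camera_params("wrist");M=p["mount"];d=M[:3,:3]@np.array([(uv[0]-p["cx"])/f_(p),(uv[1]-p["cy"])/f_(p),1])
    return W[:,:3]@M[:3,3]+W[:,3],W[:,:3]@d
def wplane(W,uv,z):
    c,d=wray(W,uv);return c+d*(z-c[2])/d[2]
```

Run:
```python
from h import *
W=np.load('w.npy')
for uv in [(5,160),(60,158),(120,157),(200,156),(268,155),(270,240)]: print(uv,wplane(W,uv,.115).round(4))
a=cv2.imread('pics/t1.png')
c=cv2.resize(cv2.imread('pics/w1.png')[130:280,0:320],None,fx=2.5,fy=2.5);cv2.imwrite('pics/c2.png',c)
```

```text
(5, 160) [0.3943 0.0096 0.115 ]
(60, 158) [0.3925 0.0625 0.115 ]
(120, 157) [0.3918 0.1197 0.115 ]
(200, 156) [0.3911 0.1958 0.115 ]
(268, 155) [0.3903 0.2604 0.115 ]
(270, 240) [0.4786 0.2578 0.115 ]
```

View pics/c2.png

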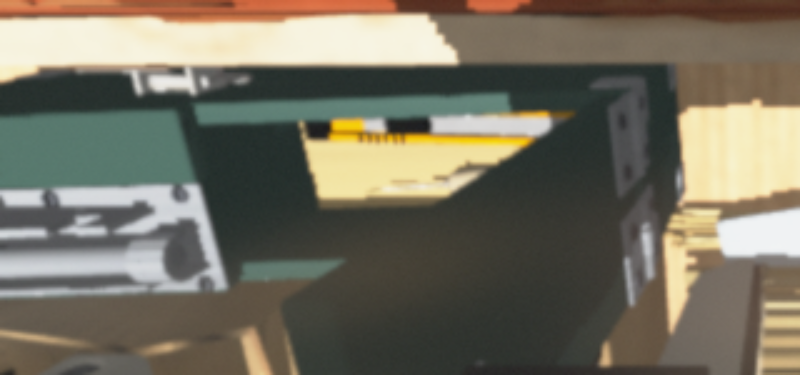

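The box's near top edge is the line from (0,174.8) to (72,173.2) at deck height, then (78,172) to (204,168) on the rim. The hinge's near end is at about (250,165).

Run:
```python
from h import *
W=np.load('w.npy')
C=lambda u,v:(u/2.5-.3,v/2.5+130-.3)
for uv,z in [((0,112),.115),((180,108),.115),((195,105),.105),((510,95),.105),((622,85),.115),((670,66),.115),((200,186),.115),((228,290),.115),((0,265),.128),((165,255),.128)]: print(uv,wplane(W,C(*uv),z).round(4))
```

```text
(0, 112) [4.084e-01 2.000e-04 1.150e-01]
(180, 108) [0.407  0.0701 0.115 ]
(195, 105) [0.4081 0.0682 0.105 ]
(510, 95) [0.4045 0.1942 0.105 ]
(622, 85) [0.3986 0.2413 0.115 ]
(670, 66) [0.3914 0.26   0.115 ]
(200, 186) [0.4388 0.0704 0.115 ]
(228, 290) [0.4845 0.0713 0.115 ]
(0, 265) [ 0.4669 -0.0053  0.128 ]
(165, 255) [0.4629 0.0606 0.128 ]
```

Call:
run_rows(
  steps={"rows": [[0,0,-0.352,0.144,0],[0,0,-0.36,0.144,0],[0,0,-0.216,0.032,0],[0,0,-0.216,0.032,0],[0,0,-0.208,0.08,0],[0,0,-0.2,0.08,0],[0,0,-0.176,0.136,0],[0,0,-0.176,0.136,0]]},
)

```text
clock: 2.25
eef_pos: [0.4242, 0.1904, 0.189]
eef_rot: [[-1.0, 0.002, 0.0], [0.002, 1.0, -0.0], [-0.0, -0.0, -1.0]]
wrist_force: [0.9, 1.6, 0.6]
gripper_width: 0.0006
gripper_force: 0.8
```

Call:
run_rows(
  steps={"rows": [[0,0,-0.128,0.168,0],[0,0,-0.136,0.176,0],[0,0,-0.08,0.208,0],[0,0,-0.088,0.2,0],[0,0,-0.032,0.216,0],[0,0,-0.024,0.216,0],[0,0,0,0.048,0],[0,0,0,0.032,0]]},
)

```text
clock: 3.25
eef_pos: [0.4244, 0.1607, 0.1148]
eef_rot: [[-1.0, 0.001, 0.0], [0.001, 1.0, -0.0], [-0.0, -0.0, -1.0]]
wrist_force: [-26.3, -9.1, 57.2]
gripper_width: 0.0004
gripper_force: 28.4
```

The push stopped at flush height with 57 N upward, so the lid is shut. Next I'll retreat to above the knob and check.

To row units: -0.03 m is -0.48, -0.05 m is -0.8.

Call:
run_rows(
  steps={"rows": [[0,0,0,-0.48,0],[0,0,0,-0.8,0],[0.04,0,-0.64,-0.32,0],[0.04,0,-0.704,0,0],[0.04,0,-0.704,0,0],[0.04,0,-0.704,0,0],[0.04,0,0,0,0],[0.04,0,0,0,0]]},
)

```text
clock: 4.25
eef_pos: [0.4237, -0.011, 0.2101]
eef_rot: [[-1.0, 0.002, -0.001], [0.002, 1.0, 0.001], [0.001, 0.001, -1.0]]
wrist_force: [-0.4, 1.4, 0.2]
gripper_width: 0.04
gripper_force: 0.0
```

Run:
```python
from h import *
s=robot.state();np.save('w.npy',np.c_[s['eef_rot'],s['eef_pos']]);print(s['gripper_width'])
a=snap("wrist","w2.png");b=snap("side","s2.png")
cv2.imwrite('pics/v2.png',np.vstack([a[:,:,::-1],cv2.resize(b[165:225,250:410,::-1],(640,240))])[:600])
```

```text
0.04003715124699613
```

View pics/v2.png

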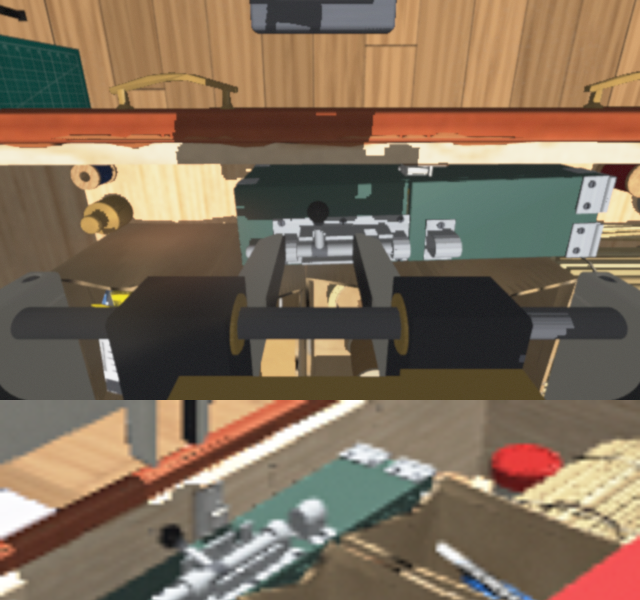

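The lid is shut flush with the deck and the keep is at (442,238). The ball is at wrist (317,212) and side (292.7,199), with the fingers either side of it.

Run:
```python
from h import *
W=np.load('w.npy');a=cv2.imread('pics/w2.png')
m=(a.max(2)<45).astype(np.uint8);m[:195]=0;m[230:]=0;m[:,:300]=0;m[:,335:]=0
print(m.sum()); y,x=np.nonzero(m); uv=(np.median(x),np.median(y)); print(uv)
print(wplane(W,uv,.143), tri([wray(W,uv),ray("top",(348.2,199.8)),ray("side",(292.2,198.6))]))
```

```text
361
(np.float64(318.0), np.float64(211.0))
[ 0.42405841 -0.01109447  0.143     ] (array([ 0.42476823, -0.01086267,  0.14261543]), np.float64(0.0013403533292854475))
```

To row units: 0.03 m is 0.48, 0.026 m is 0.416.

Call:
run_rows(
  steps={"rows": [[0.04,0,0,0.48,0],[0.04,0,0,0.48,0],[0.04,0,0,0.416,0],[0.04,0,0,0,0],[0.01,0,0,0,0],[0.01,0,0,0,0],[0.01,0,0,0,0],[0.01,0,0,0,0]]},
  clamp_n=8,
)

```text
clock: 5.35
eef_pos: [0.4246, -0.0114, 0.1256]
eef_rot: [[-1.0, 0.002, 0.002], [0.002, 1.0, -0.0], [-0.002, -0.0, -1.0]]
wrist_force: [0.2, 0.4, 4.0]
gripper_width: 0.0171
gripper_force: 8.0
```

The ball is gripped. Next I'll swing it up along its arc to about 0.8 rad.

Call:
run_rows(
  steps={"rows": [[0.01,-0.04,0,-0.08,0],[0.01,-0.048,0,-0.08,0],[0.01,-0.064,0,-0.072,0],[0.01,-0.064,0,-0.064,0],[0.01,-0.08,0,-0.056,0],[0.01,-0.08,0,-0.048,0],[0.01,0,0,0,0]]},
)

```text
clock: 6.22
eef_pos: [0.4478, -0.0113, 0.1498]
eef_rot: [[-1.0, 0.002, 0.0], [0.002, 1.0, 0.0], [-0.0, 0.0, -1.0]]
wrist_force: [-1.6, 1.8, 0.9]
gripper_width: 0.0169
gripper_force: 8.0
```

Call:
run_rows(
  steps={"rows": [[0.01,0.0032,0.128,0,0],[0.01,0.0032,0.128,0,0],[0.01,0.0032,0.128,0,0],[0.01,0.0032,0.128,0,0],[0.01,0.0032,0.128,0,0],[0.01,0.0032,0.096,0,0],[0.01,0,0,0,0]]},
)

```text
clock: 7.1
eef_pos: [0.4463, 0.0342, 0.1498]
eef_rot: [[-1.0, 0.001, 0.0], [0.001, 1.0, -0.002], [-0.0, -0.002, -1.0]]
wrist_force: [-1.0, -6.0, 2.4]
gripper_width: 0.0169
gripper_force: 8.0
```

```bash
python3 -c "
from h import *
snap('side','s3.png')"
```

```text
(no output)
```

The travel is 45.5 mm and the end stop is felt at 6 N. Next I'll lower it back along the arc.

Call:
run_rows(
  steps={"rows": [[0.01,0.08,0,0.048,0],[0.01,0.08,0,0.056,0],[0.01,0.064,0,0.064,0],[0.01,0.064,0,0.072,0],[0.01,0.048,0,0.08,0],[0.01,0.04,0,0.08,0],[0.01,0,0,0,0]]},
)

```text
clock: 8.02
eef_pos: [0.4232, 0.0337, 0.1248]
eef_rot: [[-1.0, 0.002, 0.001], [0.002, 1.0, -0.002], [-0.001, -0.002, -1.0]]
wrist_force: [1.1, -7.4, -0.8]
gripper_width: 0.0171
gripper_force: 8.0
```

To row units: -0.05 m is -0.8, -0.03 m is -0.48.

Call:
run_rows(
  steps={"rows": [[0.04,0,0,0,0],[0.04,0,0,0,0],[0.04,0,0,0,0],[0.04,0,0,-0.48,0],[0.04,0,0,-0.8,0],[0.04,0,0,-0.8,0],[0.04,0,0,0,0]]},
)

```text
clock: 8.9
eef_pos: [0.4251, 0.0348, 0.2594]
eef_rot: [[-1.0, 0.002, 0.008], [0.002, 1.0, -0.0], [-0.008, -0.0, -1.0]]
wrist_force: [0.7, 0.1, -0.6]
gripper_width: 0.0402
gripper_force: 0.0
```

Run:
```python
from h import *
a=snap("wrist","w4.png");b=snap("side","s4.png")
cv2.imwrite('pics/v4.png',np.vstack([cv2.resize(a[130:270,170:490,::-1],(640,280)),cv2.resize(b[160:230,250:410,::-1],(640,280))]))
```

```text
(no output)
```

View pics/v4.png

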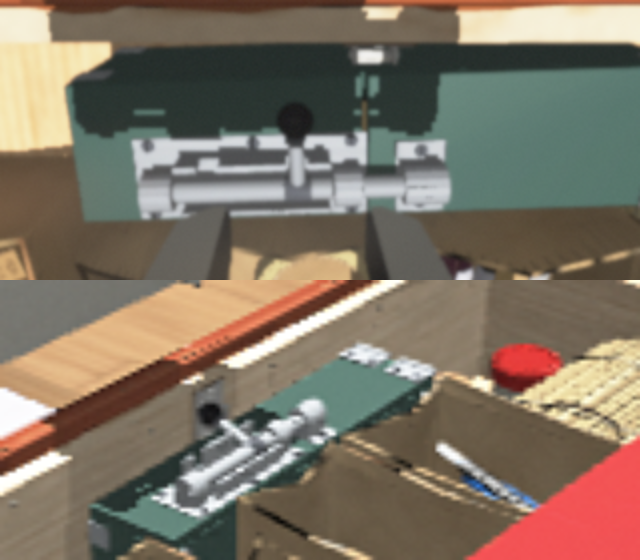

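The bolt passes through the keep, with the ball at wrist (317.3,190.3) and side (301.9,192.9). I'll check that the ball's height matches a seated knob.

Run:
```python
from h import *
s=robot.state();W=np.c_[s['eef_rot'],s['eef_pos']]
X,e=tri([wray(W,(317.2,190.3)),ray("side",(301.9,192.9))]);print(X,e)
if abs(X[2]-.143)<.004: print(robot.hand_in())
```

```text
[0.42036337 0.03464207 0.14154421] 0.0011884723259751719
the job is handed in; nothing more can be done
None
```

The lid is shut flush, the bolt is shot 45.5 mm to its end stop through the keep, the knob is down in the far notch, and I kept the gripper clear of the tin, spools and weight; the job was handed in at about 9 s.

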